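# Bring the objective round under the magnifier

## Task

Inspect the microscope objective that stands on the small carousel: push on the carousel's spokes with a fingertip to turn it until the objective stands at the viewing place in line with the upright pointer, and then push the magnifier's swing arm round to its stop, so that the lens is over the objective. Bring the objective round first, leaving the magnifier parked until it is there. Only push on the spokes and the arm: do not touch or lift the things standing in the cups, and leave the other things on the desk alone.

Things in the scene. Friction and masses are not known exactly. Their poses are not given: they have to be found in the camera images.
- stand: Fixed dark steel foot: round plate 124 mm across, 9 mm high, a bar on its -y side to the magnifier's post (12 mm diameter, 146 mm high, at [0, -150] mm). Origin on the carousel's axis at desk height; z up; heading within 0.35 rad of the world's. An upright pointer plate (5 x 18 mm, top at 36 mm) on the bar at [0, -88] mm marks the viewing place.
- carousel: Turntable, turns up to two turns either way, stays where left (friction about 0.06 N m). Disc 140 mm across, top at 18 mm; four black cups (39 mm outside, 33 inside, floor at 20, rim at 31) 45 mm from the axis at 0, 90, 180, 270 degrees; four spokes above it at 45, 135, 225, 315 degrees, hub's top at 85 mm. Origin on the axis at desk height; z up; the frame turns with it.
- spoke (a point): Point on the centreline of the spoke at 45 degrees, 94 mm from the carousel's axis, 70 mm above the desk. All four spokes are alike: level straight bars, 13 mm thick in black sleeves from 74 to 108 mm from the axis, rounded ends at 114 mm; beyond the disc nothing stands under them but the bar and pointer.
- view_place (a point): The viewing place: point on the stand, 45 mm from the carousel's axis towards the pointer and the magnifier's post (stand frame [0, -45] mm), 20 mm above the desk, where the objective's foot shall be.
- objective: Microscope objective, white barrel with a narrow top and black foot, 29 mm diameter, 53 mm high, standing loose in one of the cups (about 2 mm of play). Origin: centre of its foot.
- short_tube: Plain black tube, 30 mm diameter, 37 mm high, standing loose in another cup. Origin: centre of its foot.
- dropper: Small amber dropper bottle, 26 x 28 mm, 68 mm high (top 88 mm above the desk), standing loose in another cup. Origin: centre of its foot.
- lens_centre (a point): Centre of the magnifier's round lens (63 mm across its black rim, 9 mm thick, 140 mm above the desk), 105 mm from the post's axis. Its swing arm is a level steel bar 10 mm thick at the same height, free between 12 and 73 mm from the post's axis; pivot collar 24 mm across.
- magnifier (a joint): Angle of the swing arm about the post; friction about 0.05 N m, stays where left. 0: fully away, pointing in the stand's frame to -x and 0.314 rad (18 degrees) towards -y. Grows clockwise seen from above. 1.885: the stop, arm along the stand's +y, lens over the viewing place. Starts parked between 0 and 0.5.
- can: Bystander: black objective can with white cap, 40 mm diameter, 70 mm high, to the right of the stand. Origin: centre of its foot.
- tissue: Bystander: flat pale booklet of lens tissue, 71 x 62 x 9 mm, on the desk near the robot. Origin: centre of its underside.
- dish: Bystander: shallow round dish 55 mm across, 14 mm high, on the desk to the left of the carousel or in front of it. Origin: centre of its underside.
- mouse: Bystander: black computer mouse, 114 x 58 x 38 mm, on the desk to the right. Origin: centre of its underside.
Not all that is in view belongs to the job. What is shaped like the dropper but turquoise is not meant.

How it is judged:
By the outcome, as a careful person would: the job done as asked, in the order asked, and still so for the second after the job is handed in, with the robot touching nothing.
It also fails if it takes over 72 s, if anything falls off the work surface, if the arm or the gripper's body presses on something with over 40 N, if the wrist force passes 120 N, or if a joint passes its speed limit or range.

## Robot

A 6-joint arm with a two-finger parallel gripper is mounted at the origin on a cart in front of the work surface, level with it; the furniture and walls round the work are solid. World frame = base frame: x ahead of the robot, y to its left, z up, the work surface at z = 0. Lengths are in m, angles in rad, forces in N, time in s.
With the tool pointing down it reaches from about 0.375 to 0.9 m from the base axis. Payload 3.1 kg.
Tool frame: the origin (TCP) lies at the very end of the fingers, on their centre line; the grasp point (between the pads) lies 19 mm behind it; z points along the fingers, y is the line along which they close (so a half turn about z gives the same grasp; the last joint's range is limited). The gripper opens to 85 mm and grips with 20 to 120 N. Pads are 22 mm wide; open, the fingers measure 114 mm over their backs; the gripper's body (76 mm by 85 mm) begins 54 mm behind the grasp point. The pads swing forward as they close: fully open they stand 13 mm farther back than shut.
Start: joints at [1.026, 0.527, 1.433, -0, 1.181, -0.178], TCP at [0.224, 0.584, 0.231] pointing down, gripper open.
Joint ranges: [-3.08, 3.08], [-0.75, 2.2], [0.22, 2.44], [-1.43, 4.57], [0, 2.65], [-2.85, 2.85]. Speed limits (rad/s): [2.79, 2.79, 3.14, 3.14, 3.14, 3.14].

## Interface

Orientations are given as a unit quaternion [x, y, z, w].
In Python, from station import env, eyes gives the robot as it stands.
- The arm moves only by the tool arm_command, never from a script. Its argument "series" is a list of rows, each a list of 7 numbers: the turn, a rotation vector about the tool's x, y, z in rad, then the shift along the tool's x, y, z in mm, then the finger opening in mm, from 0 to 85.4. A call has 1 to 12 rows; each row shifts and turns the commanded pose from where the row before left it, along the tool's axes as they then stand; what a row does not reach is not made up. A row lasts 1/8 s, in which the tool goes at most 62.5 mm and 10.7 degrees, less where a joint would pass 70% of its speed; a pose out of reach is approached as far as the arm can. A call with a gripper value outside its range is refused whole. The fingers move at their own pace and stop on an object; the grip force is fixed at half the most. Time passes only in rows, so rows that do not move let the fingers close. It gives the time, the measured TCP pose, the force, the opening and the grip force at its end, in the units of the state.
- env.read_state(): the state, without advancing time (a new reading comes with each control period).
- eyes.get_image(name): name is "scene" or "top"; returns a dict with "frame" (400x640x3 uint8, red, green, blue), "range_z" (400x640 float32, m along the optical axis (not along the pixel's ray), 0 where there is no reading), "vfov" (degrees; the focal length in pixels is half the picture's height over the tangent of half this angle, whatever the lens; pixels are square), "cx", "cy" (the principal point, pixels), "cam_to_world" (4x4, takes a point from camera to world coordinates). Camera axes: x right, y up, looking along -z (the intrinsics and any distortion apply to the point x, -y, -z); pixel columns grow to the right and rows downward; lengths in m; the calibration is good to about 2 mm. A picture is of the moment at which its call begins.
- env.finish_job(): hands the job in; it is judged then, once.
The state is a dict: "time_s": time; "joint_pos": joint angles; "joint_vel": joint speeds; "joint_efforts": joint torques, N m; "tcp_pos": TCP position; "tcp_rot": TCP orientation; "contact_force": force on the tool from outside, world axes, zero at the start; "ft_torque": the same for the moment, N m; "width": finger opening in m; "grasp_force": force on a finger pad.
Only numpy, scipy, OpenCV 4.12 (cv2) and the standard library are available. Lean on these libraries where they do the work, as an engineer would, in place of code of your own. Each camera call takes 0.05 s, during which the arm holds its last target. There are 200 camera calls.

## Working session

There is one attempt and no reset: what is moved stays moved. The work goes in short steps, Python scripts to look and compute and a tool call to move; the robot and the scene stay as the last step left them, time stands still between calls to the robot, and variables do not carry over. Pictures are saved under pics/ and viewed, at most 10 in all, crops included, and the job is handed in when it is done.

Besides the shell and the picture viewer there is one more tool, called after "Emit:" in YAML: its name, and indented under it one key for each argument. arm_command: Moves the arm, as the interface text tells. Its arguments: {"type":"object","properties":{"series":{"type":"array"}},"required":["series"]}

```bash
mkdir -p pics; cat > h.py <<'E'
import numpy as np, cv2
from station import env, eyes
def grab(n):
    d=eyes.get_image(n); return d
def save(d,name,crop=None,s=1):
    im=d["frame"][:,:,::-1]
    if crop: im=im[crop[1]:crop[3],crop[0]:crop[2]]
    cv2.imwrite("pics/"+name,cv2.resize(im,None,fx=s,fy=s,interpolation=cv2.INTER_CUBIC))
def f(d): return 200/np.tan(np.radians(d["vfov"])/2)
def cloud(d):
    z=d["range_z"]; v,u=np.mgrid[0:400,0:640]; F=f(d)
    p=np.stack([(u-d["cx"])/F*z,-(v-d["cy"])/F*z,-z,np.ones_like(z)],-1)
    return (p@np.array(d["cam_to_world"]).T)[...,:3]
def ray(d,u,v,h):
    T=np.array(d["cam_to_world"]);F=f(d)
    r=T[:3,:3]@np.array([(u-d["cx"])/F,-(v-d["cy"])/F,-1]); o=T[:3,3]
    return o+r*(h-o[2])/r[2]
E
python3 - <<'E'
from h import *
for n in("scene","top"):
    d=grab(n); save(d,n+"0.png"); print(n,{k:v for k,v in d.items() if k not in("frame","range_z")}, (d["range_z"]>0).mean())
    np.save(n+"0.npy",d,allow_pickle=True)
print(env.read_state())
E
```

```text
scene {'vfov': 48.48309174600804, 'cx': 317.98174546849583, 'cy': 205.32013646738255, 'cam_to_world': array([[-0.86697971,  0.37244876, -0.33110134,  0.14627508],
       [-0.49814029, -0.66666258,  0.55445222,  0.55476125],
       [-0.01422783,  0.64563374,  0.76351466,  0.88126741],
       [ 0.        ,  0.        ,  0.        ,  1.        ]])} 0.99591796875
top {'vfov': 43.182032757670015, 'cx': 324.2653152092048, 'cy': 199.800143878487, 'cam_to_world': array([[-0.02201151,  0.98632511, -0.16333481,  0.33840854],
       [-0.99973341, -0.02057598,  0.01047563, -0.00376121],
       [ 0.0069716 ,  0.16352186,  0.98651508,  1.16352836],
       [ 0.        ,  0.        ,  0.        ,  1.        ]])} 0.99596484375
{'time_s': 0.1, 'joint_pos': array([ 1.02646360e+00,  5.28400742e-01,  1.43379342e+00, -2.44587527e-05,
        1.18140573e+00, -1.78477906e-01]), 'joint_vel': array([-0.0003137 , -0.00345801, -0.00245829, -0.0008466 ,  0.00067251,
       -0.0018568 ]), 'joint_efforts': array([ 5.16268374e-04, -4.43307817e+01, -1.78586698e+01, -2.23919965e-04,
        3.82731188e-03,  1.34180784e-06]), 'tcp_pos': array([0.22321248, 0.58307825, 0.23040844]), 'tcp_rot': array([ 1.81904247e-01,  9.83315737e-01, -9.42784980e-04, -3.44290130e-04]), 'contact_force': array([ 0.90994972, -0.19422248, -0.53122382]), 'ft_torque': array([0.02926823, 0.02130862, 0.01091484]), 'grasp_force': 0.0, 'width': 0.08516958696305828}
```

View pics/scene0.png

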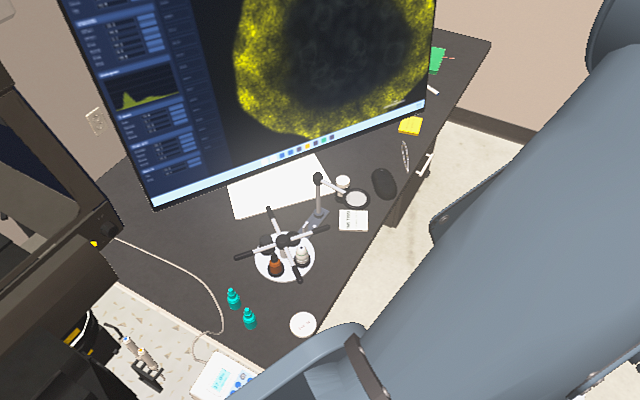

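View pics/top0.png

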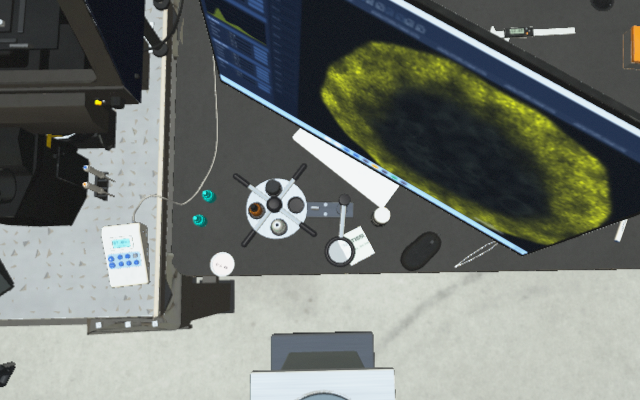

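The scene view shows the carousel at about (285,245), with the white objective at (302,256), the amber dropper at (275,265), the post at (318,195) and the lens at (353,198). In the top view the carousel hub is at (275,204), the objective at (279,227), the amber dropper at (256,211), the post at (344,201) and the lens at (340,251).

Things that could be mistaken for the objective, in top view pixels: the white-capped can (381,215), the white dish (222,264) and the light empty or black cups at (273,187) and (297,205). The turquoise bottles at (208,196) and (198,220) are not the dropper. By the description, the objective is the white barrel at (279,227), and I'll check that in a crop.

```bash
python3 - <<'E'
from h import *
d=np.load("top0.npy",allow_pickle=True).item()
save(d,"crop0.png",(210,140,410,280),4)
P=cloud(d)
def at(u,v): return np.round(P[v,u]*1000).astype(int)
for n,u,v in [("hub",275,204),("post",344,201),("obj",279,227),("drop",256,211),("lensrim",340,265),("can",381,215),("mon bottom",330,150),("mon",300,125),("mon2",240,80),("kb",340,165),("desk",240,240),("disc",260,190)]: print(n,at(u,v))
for h,(lo,hi) in {"spoke":(.060,.080),"lens":(.13,.155)}.items():
    m=(P[...,2]>lo)&(P[...,2]<hi)&(P[...,0]>.3)&(P[...,0]<.7)&(np.abs(P[...,1])<.3)
    v,u=np.nonzero(m); print(h,m.sum(),u.min(),u.max(),v.min(),v.max())
# spoke angles about hub axis
c=ray(d,275,204,.085)[:2]; print("c",c)
m=(P[...,2]>.06)&(P[...,2]<.083); X=P[m][:,:2]-c; r=np.hypot(*X.T); s=(r>.06)&(r<.112); X=X[s]
a=np.degrees(np.arctan2(X[:,1],X[:,0])); print(np.histogram(a,36,(-180,180))[0])
ang4=np.angle(np.exp(4j*np.radians(a)).mean())/4; print("spoke dir mod90",np.degrees(ang4))
E
```

```text
hub [510  91  83]
post [503 -55 149]
obj [461  84  73]
drop [499 136  59]
lensrim [374 -43 143]
can [ 483 -139   68]
mon bottom [648 -32   8]
mon [666  33 146]
mon2 [747 151 195]
kb [612 -55   8]
desk [442 180  -4]
disc [554 132  18]
spoke 1347 193 390 163 246
lens 1745 274 465 110 266
c [0.51000778 0.09132338]
[  0   0   0   0  32  97   0   0   0   0   0   0   0   1 129   0   0   0
   1   0   0   0  27 106   0   0   0   0   0   0   0  66  73   0   0   0]
spoke dir mod90 -37.827939187502494
```

View pics/crop0.png

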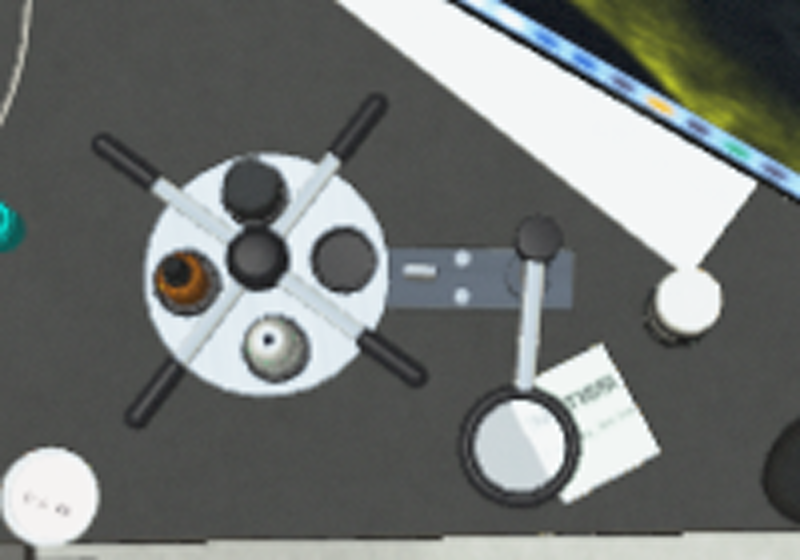

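The crop confirms the choice. The objective is the white barrel with a narrow top at crop (275,345), the dropper is at (182,280), the tube at (255,190) and the empty cup at (343,260). The pointer is at (420,270). The carousel must turn about 80° counter-clockwise. Next I'll measure exactly.

```bash
cat >> h.py <<'E'
def spokes(d,c0=(.510,.091)):
    P=cloud(d); c=np.array(c0)
    for _ in range(4):
        m=(P[...,2]>.062)&(P[...,2]<.082); X=P[m][:,:2]; R=X-c; r=np.hypot(*R.T); s=(r>.068)&(r<.118)
        X=X[s]; R=R[s]; a=np.arctan2(R[:,1],R[:,0]); th=np.angle(np.exp(4j*a).mean())/4
        A=[];b=[];out=[]
        for k in range(4):
            t=th+k*np.pi/2; g=np.abs(np.angle(np.exp(1j*(a-t))))<.2
            q=X[g]
            if len(q)<15: continue
            n=np.array([-np.sin(t),np.cos(t)]); mid=np.median(q@n); A.append(n);b.append(mid); out.append((round(np.degrees(np.angle(np.exp(1j*t))),1),len(q),round((mid-n@c)*1e3,1)))
        c=np.linalg.lstsq(np.array(A),np.array(b),rcond=None)[0]
    return c,np.degrees(th),out
E
python3 - <<'E'
from h import *
for n in("top","scene"):
    d=np.load(n+"0.npy",allow_pickle=True).item(); P=cloud(d)
    c,th,o=spokes(d); print(n,"axis",c.round(4),"th",th.round(2),o)
    def mid(sel):
        X=P[sel]; mn,mx=X.min(0),X.max(0); return sel.sum(),((mn+mx)/2).round(4),(mx-mn).round(4)
    R=np.hypot(P[...,0]-.503,P[...,1]+.055)
    s=(R<.02)&(P[...,2]>.146); print("posttop",mid(s) if s.any() else None)
    s=(R<.15)&(P[...,2]>.13)&(P[...,2]<.15)&(R>.07)&(P[...,0]<.46)&(P[...,1]>-.12)&(P[...,1]<.03); print("lens",mid(s))
    s=(R<.075)&(P[...,2]>.13)&(P[...,2]<.15)&(R>.025)&(P[...,0]<.49);print("bar",P[s].mean(0).round(4))
    s=(P[...,2]>.026)&(P[...,2]<.042)&(np.hypot(P[...,0]-.506,P[...,1]-.003)<.022); print("pointer",s.sum(),P[s].mean(0).round(4),mid(s))
    s=(P[...,2]>.066)&(P[...,2]<.078)&(np.hypot(P[...,0]-.465,P[...,1]-.085)<.02); print("objtop",P[s].mean(0).round(4),mid(s))
    hsv=cv2.cvtColor(d["frame"],cv2.COLOR_RGB2HSV); t=(abs(hsv[...,0].astype(int)-88)<10)&(hsv[...,1]>120)&(P[...,2]>.01)&(P[...,0]>.3)&(P[...,0]<.65)&(P[...,1]>.15)&(P[...,1]<.35)
    k,l,st,ce=cv2.connectedComponentsWithStats(t.astype(np.uint8))
    for i in range(1,k):
        if st[i,4]>15: print("turq",mid(l==i))
    m=(P[...,2]>.1)&(P[...,2]<.4)&(P[...,0]>.5)&(P[...,1]>0)&(P[...,1]<.3)
    print("near obstacles x",[ (y,P[m&(abs(P[...,1]-y)<.01)][:,0].min().round(3)) for y in (.02,.1,.15,.2) if (m&(abs(P[...,1]-y)<.01)).any()])
    if n=="top":
        for nm,u,v,h in (("post",344.5,199.3,.150),("pointer",315,207.5,.036),("lens",339.5,251.5,.1445),("bolts",325.5,208.5,.009)): print(nm,ray(d,u,v,h).round(4))
E
```

```text
top axis [0.5116 0.0938] th -37.79 [(np.float64(-37.8), 116, np.float64(0.0)), (np.float64(52.2), 117, np.float64(-0.0)), (np.float64(142.2), 125, np.float64(0.0)), (np.float64(-127.8), 119, np.float64(-0.0))]
posttop (np.int64(107), array([ 0.5023, -0.0556,  0.1519]), array([0.0307, 0.0226, 0.011 ]))
lens (np.int64(753), array([ 0.4025, -0.044 ,  0.143 ]), array([0.0607, 0.0607, 0.0135]))
bar [ 0.4514 -0.049   0.1432]
pointer 23 [0.5092 0.007  0.0357] (np.int64(23), array([0.5093, 0.0067, 0.0351]), array([0.005 , 0.0159, 0.0073]))
objtop [0.4673 0.0877 0.0701] (np.int64(75), array([0.4674, 0.0877, 0.0708]), array([0.02  , 0.0197, 0.0092]))
turq (np.int64(128), array([0.5415, 0.2471, 0.0415]), array([0.0241, 0.0239, 0.0625]))
turq (np.int64(125), array([0.4866, 0.2677, 0.0418]), array([0.0249, 0.0267, 0.06  ]))
near obstacles x [(0.02, np.float64(0.652)), (0.1, np.float64(0.702)), (0.15, np.float64(0.733)), (0.2, np.float64(0.765))]
post [ 0.5064 -0.0557  0.15  ]
pointer [0.5079 0.0055 0.036 ]
lens [ 0.4012 -0.0429  0.1445]
bolts [ 0.5091 -0.0184  0.009 ]
scene axis [0.5128 0.1004] t
[... 214 characters left out ...]
.5073, -0.0501,  0.1503]), array([0.025 , 0.0238, 0.0086]))
lens (np.int64(497), array([ 0.4045, -0.0388,  0.1422]), array([0.0599, 0.0604, 0.0101]))
bar [ 0.4525 -0.0436  0.1431]
pointer 23 [0.511  0.0126 0.0333] (np.int64(23), array([0.5117, 0.0121, 0.0328]), array([0.0063, 0.017 , 0.0117]))
objtop [0.4687 0.0944 0.0705] (np.int64(59), array([0.47  , 0.0917, 0.0706]), array([0.0199, 0.0212, 0.0091]))
turq (np.int64(190), array([0.542 , 0.2522, 0.0409]), array([0.0217, 0.0257, 0.0598]))
turq (np.int64(195), array([0.4874, 0.273 , 0.0403]), array([0.0234, 0.0246, 0.06  ]))
near obstacles x [(0.02, np.float64(0.65)), (0.1, np.float64(0.7)), (0.15, np.float64(0.733)), (0.2, np.float64(0.763))]
```

Emit:
arm_command:
  series:
    - [0,0,0,-36,-29,0,0]
    - [0,0,0,-36,-29,0,0]
    - [0,0,0,-36,-29,0,0]
    - [0,0,0,-36,-29,0,0]
    - [0,0,0,-36,-29,0,0]
    - [0,0,0,-36,-29,0,0]
    - [0,0,0,-36,-29,0,0]
    - [0,0,0,-36,-29,0,0]
    - [0,0,0,-36,-29,0,0]
    - [0,0,0,-36,-29,0,0]

```text
time_s: 1.35
tcp_pos: [0.4564, 0.1826, 0.2311]
tcp_rot: [0.182, 0.983, -0.0, -0.0]
contact_force: [0.6, 0.3, 0.0]
width: 0.0001
grasp_force: 0.0
```

Emit:
arm_command:
  series:
    - [0,0,0.18,0,0,0,0]
    - [0,0,0.18,0,0,0,0]
    - [0,0,0.18,0,0,0,0]
    - [0,0,0.18,0,0,0,0]
    - [0,0,0.18,0,0,0,0]
    - [0,0,0.18,0,0,0,0]
    - [0,0,0.18,0,0,0,0]
    - [0,0,0.18,0,0,0,0]
    - [0,0,0.18,0,0,0,0]
    - [0,0,0.18,0,0,0,0]
    - [0,0,0,0,0,0,0]
    - [0,0,0,0,0,0,0]

```text
time_s: 2.85
tcp_pos: [0.4558, 0.184, 0.2312]
tcp_rot: [0.883, 0.47, -0.0, -0.0]
contact_force: [-0.1, -0.8, -0.7]
width: -0.0003
grasp_force: 0.0
```

```bash
cat >> h.py <<'E'
from scipy.spatial.transform import Rotation as Rn
def rel(c,th_spoke):
    """tool in the frame of a spoke: radial, tangential(ccw) mm, height, and yaw of tool x"""
    s=env.read_state(); p=s["tcp_pos"]; t=np.radians(th_spoke); R=Rn.from_quat(s["tcp_rot"]).as_matrix()
    v=p[:2]-np.array(c); print("t",s["time_s"].__round__(2),"tcp",(p*1e3).round(1),"rad",(1e3*v@[np.cos(t),np.sin(t)]).round(1),"tan",(1e3*v@[-np.sin(t),np.cos(t)]).round(1),"r",round(1e3*np.hypot(*v),1),"ang",round(np.degrees(np.arctan2(v[1],v[0])),1),"xyaw",np.degrees(np.arctan2(R[1,0],R[0,0])).round(1),"F",s["contact_force"].round(1),"j",s["joint_pos"].round(2),"zdown",R[2,2].round(4),"w",round(s["width"],4))
    return s,R
def tool(R,w): print("tool shift",(R.T@np.array(w)*1e3).round(1))
E
python3 - <<'E'
from h import *
s,R=rel((.512,.097),142.2); tool(R,np.array([.458,.177,.052])-s["tcp_pos"])
d=grab("top");save(d,"top1.png",(160,100,460,320),2.6)
E
```

```text
t 2.85 tcp [455.8 184.  231.2] rad 97.8 tan -34.3 r 103.6 ang 122.8 xyaw 56.1 F [-0.1 -0.8 -0.7] j [ 0.16  0.35  1.76 -0.    1.03  0.75] zdown -1.0 w -0.0003
tool shift [ -4.6   5.8 179.2]
```

View pics/top1.png

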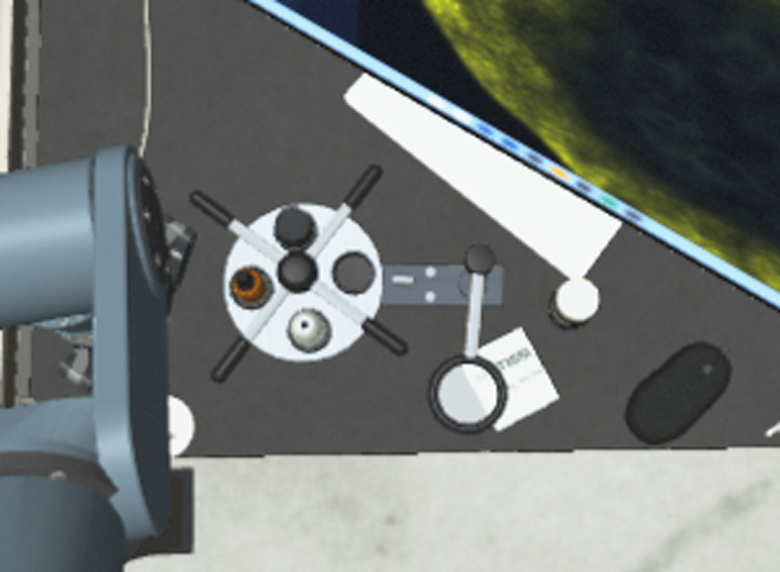

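Emit:
arm_command:
  series:
    - [0,0,0.068,-4,6,30,0]
    - [0,0,0,0,0,40,0]
    - [0,0,0,0,0,40,0]
    - [0,0,0,0,0,40,0]
    - [0,0,0,0,0,20,0]
    - [0,0,0,0,0,10,0]
    - [0,0,0,0,0,0,0]

```text
time_s: 3.78
tcp_pos: [0.4587, 0.1774, 0.051]
tcp_rot: [0.899, 0.439, -0.0, -0.0]
contact_force: [-1.6, 1.8, 0.9]
width: -0.0003
grasp_force: 0.0
```

```bash
python3 - <<'E'
from h import *
rel((.512,.097),142.2)
for n in("scene","top"):
    d=grab(n)
    try: c,th,o=spokes(d,(.512,.097)); print(n,c.round(4),th.round(2),o)
    except Exception as e: print(e)
    if n=="scene": save(d,"s2.png",(190,150,390,330),3)
E
```

```text
t 3.77 tcp [458.7 177.4  51. ] rad 91.4 tan -30.8 r 96.4 ang 123.6 xyaw 52.0 F [-1.6  1.8  0.9] j [ 0.14  0.66  1.9  -0.    0.58  0.8 ] zdown -1.0 w -0.0003
scene [0.512  0.0995] -38.36 [(np.float64(51.6), 125, np.float64(0.7)), (np.float64(141.6), 111, np.float64(-0.0)), (np.float64(-128.4), 105, np.float64(0.7))]
top [0.511  0.0932] -37.65 [(np.float64(-37.7), 115, np.float64(0.5)), (np.float64(52.3), 118, np.float64(-0.2)), (np.float64(142.3), 87, np.float64(0.5)), (np.float64(-127.7), 118, np.float64(-0.2))]
```

View pics/s2.png

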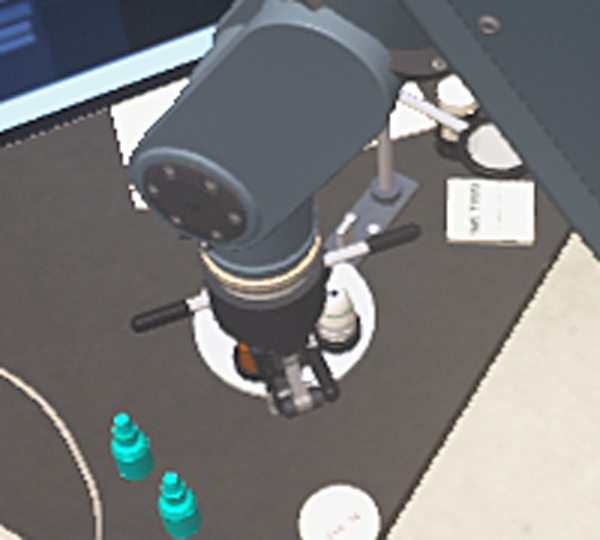

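Emit:
arm_command:
  series:
    - [0,0,0,-6,0,0,0]
    - [0,0,0,-7,0,0,0]
    - [0,0,-0.08,-7.4,-1.4,0,0]
    - [0,0,-0.08,-7.4,-1.4,0,0]
    - [0,0,-0.08,-7.4,-1.4,0,0]
    - [0,0,-0.08,-7.4,-1.4,0,0]
    - [0,0,-0.08,-7.4,-1.4,0,0]
    - [0,0,0,0,0,0,0]

```text
time_s: 4.88
tcp_pos: [0.4263, 0.1378, 0.0517]
tcp_rot: [0.794, 0.608, -0.0, -0.0]
contact_force: [-0.4, -0.3, -0.3]
width: -0.0002
grasp_force: 0.0
```

```bash
cat > look.py <<'E'
from h import *
rel((.512,.097),142.2)
for n in("top","scene"):
    d=grab(n)
    try: c,th,o=spokes(d,(.512,.097)); print(n,c.round(4),th.round(2),o)
    except Exception as e: print(e)
E
python3 look.py
```

```text
t 4.88 tcp [426.3 137.8  51.7] rad 92.7 tan 20.3 r 94.9 ang 154.6 xyaw 74.8 F [-0.4 -0.3 -0.3] j [ 0.06  0.64  2.01 -0.    0.49  0.33] zdown -1.0 w -0.0002
top [0.5117 0.0937] -14.28 [(np.float64(-14.3), 113, np.float64(-0.1)), (np.float64(75.7), 118, np.float64(0.0)), (np.float64(-104.3), 121, np.float64(0.1))]
scene [0.5047 0.1161] -21.99 [(np.float64(-22.0), 97, np.float64(-0.4)), (np.float64(68.0), 89, np.float64(1.8)), (np.float64(158.0), 44, np.float64(-0.5))]
```

Emit:
arm_command:
  series:
    - [0,0,-0.08,-7.4,-1.4,0,0]
    - [0,0,-0.08,-7.4,-1.4,0,0]
    - [0,0,-0.08,-7.4,-1.4,0,0]
    - [0,0,-0.08,-7.4,-1.4,0,0]
    - [0,0,-0.08,-7.4,-1.4,0,0]
    - [0,0,-0.08,-7.4,-1.4,0,0]
    - [0,0,-0.08,-7.4,-1.4,0,0]
    - [0,0,-0.08,-7.4,-1.4,0,0]
    - [0,0,0,0,0,0,0]

```text
time_s: 6.1
tcp_pos: [0.4172, 0.0797, 0.0514]
tcp_rot: [0.563, 0.826, 0.0, 0.0]
contact_force: [-0.2, -0.3, -0.2]
width: 0.0002
grasp_force: 0.0
```

```bash
python3 look.py
```

```text
t 6.1 tcp [417.2  79.7  51.4] rad 64.3 tan 71.7 r 96.3 ang -169.7 xyaw 111.5 F [-0.2 -0.3 -0.2] j [-0.08  0.63  2.07 -0.    0.44 -0.45] zdown -1.0 w 0.0002
top [0.5127 0.0962] 19.96 [(np.float64(20.0), 108, np.float64(-0.1)), (np.float64(-70.0), 120, np.float64(-0.1))]
scene [0.5086 0.1117] 17.42 [(np.float64(17.4), 111, np.float64(-6.1)), (np.float64(107.4), 88, np.float64(6.1)), (np.float64(-162.6), 66, np.float64(-6.1)), (np.float64(-72.6), 88, np.float64(6.1))]
```

Emit:
arm_command:
  series:
    - [0,0,-0.08,-7.6,-0.6,0,0]
    - [0,0,-0.08,-7.6,-0.6,0,0]
    - [0,0,-0.08,-7.6,-0.6,0,0]
    - [0,0,-0.08,-7.6,-0.6,0,0]
    - [0,0,0,0,0,0,0]

```text
time_s: 6.82
tcp_pos: [0.4294, 0.0522, 0.0513]
tcp_rot: [0.424, 0.906, 0.0, 0.0]
contact_force: [-0.9, -0.6, -0.4]
width: -0.0002
grasp_force: 0.0
```

```bash
python3 look.py
```

```text
t 6.83 tcp [429.4  52.2  51.3] rad 37.8 tan 86.0 r 94.0 ang -151.5 xyaw 129.8 F [-0.9 -0.6 -0.4] j [-0.14  0.63  2.05  0.    0.46 -0.83] zdown -1.0 w -0.0002
top [0.5119 0.0975] 37.69 [(np.float64(37.7), 106, np.float64(0.2)), (np.float64(-52.3), 122, np.float64(0.0))]
scene [0.5052 0.1098] 35.16 [(np.float64(35.2), 122, np.float64(-5.5)), (np.float64(125.2), 82, np.float64(6.3)), (np.float64(-144.8), 67, np.float64(-5.5)), (np.float64(-54.8), 87, np.float64(6.2))]
```

Emit:
arm_command:
  series:
    - [0,0,-0.04,-4,-0.4,0,0]
    - [0,0,-0.04,-4,-0.4,0,0]
    - [0,0,0,0,0,0,0]

```text
time_s: 7.3
tcp_pos: [0.4337, 0.0458, 0.0513]
tcp_rot: [0.387, 0.922, -0.0, -0.0]
contact_force: [0.9, 0.3, 0.6]
width: -0.0001
grasp_force: 0.0
```

Emit:
arm_command:
  series:
    - [0,0,0,12,0,0,0]
    - [0,0,0,18,-8,0,0]
    - [0,0,0,20,-20,0,0]
    - [0,0,0,20,-20,0,0]
    - [0,0,0,20,-20,0,0]
    - [0,0,0,0,-20,0,0]
    - [0,0,0,0,0,0,0]

```text
time_s: 8.18
tcp_pos: [0.306, 0.0485, 0.0515]
tcp_rot: [0.387, 0.922, -0.0, -0.001]
contact_force: [0.6, -0.5, -0.6]
width: -0.0004
grasp_force: 0.0
```

```bash
cat >> look.py <<'E'
d=grab("top"); P=cloud(d); save(d,"t%d.png"%int(env.read_state()["time_s"]),(210,140,410,280),4)
s=(P[...,2]>.066)&(P[...,2]<.08)&(np.hypot(P[...,0]-.510,P[...,1]-.050)<.02)
if s.any(): print("objtop",P[s].mean(0).round(4),(P[s].min(0)+P[s].max(0))/2)
E
python3 look.py
```

```text
t 8.18 tcp [306.   48.5  51.5] rad 133.0 tan 164.6 r 211.6 ang -166.7 xyaw 134.4 F [ 0.6 -0.5 -0.6] j [-0.21  0.62  2.36  0.    0.16 -0.98] zdown -1.0 w -0.0004
top [0.5114 0.0969] 42.25 [(np.float64(42.3), 105, np.float64(-0.0)), (np.float64(-47.7), 126, np.float64(-0.0))]
scene [0.5127 0.1005] 43.75 [(np.float64(43.7), 119, np.float64(-0.1)), (np.float64(133.7), 114, np.float64(0.1)), (np.float64(-136.3), 110, np.float64(-0.1)), (np.float64(-46.3), 84, np.float64(0.1))]
objtop [0.514  0.0488 0.0708] [0.51383953 0.04897676 0.07175253]
```

Emit:
arm_command:
  series:
    - [0,0,0,0,0,-40,0]
    - [0,0,0,0,0,-50,0]
    - [0,0,0,0,0,-50,0]
    - [0,0,0,0,0,-40,0]
    - [0,0,0,-40,-17,0,0]
    - [0,0,0,-40,-17,0,0]
    - [0,0,0,-40,-17,0,0]
    - [0,0,0,-40,-17,0,0]
    - [0,0,0,-40,-17,0,0]
    - [0,0,0,0,0,0,0]

```text
time_s: 9.57
tcp_pos: [0.39, -0.1571, 0.2318]
tcp_rot: [0.388, 0.922, -0.001, 0.002]
contact_force: [-0.5, -0.0, -0.2]
width: 0.0001
grasp_force: 0.0
```

```bash
python3 look.py; ls pics
```

```text
t 9.57 tcp [ 390.  -157.1  231.8] rad -59.3 tan 275.5 r 281.8 ang -115.7 xyaw 134.4 F [-0.5 -0.  -0.2] j [-0.65  0.25  1.92 -0.    0.97 -1.42] zdown -1.0 w 0.0001
top [0.5113 0.0939] 43.7 [(np.float64(43.7), 111, np.float64(0.1)), (np.float64(133.7), 117, np.float64(0.1)), (np.float64(-136.3), 124, np.float64(0.1)), (np.float64(-46.3), 121, np.float64(0.1))]
scene [0.5129 0.1003] 43.74 [(np.float64(43.7), 119, np.float64(0.2)), (np.float64(133.7), 114, np.float64(0.1)), (np.float64(-136.3), 110, np.float64(0.2)), (np.float64(-46.3), 81, np.float64(0.1))]
objtop [0.511  0.0492 0.0704] [0.51167247 0.04903941 0.07078339]
crop0.png
s2.png
scene0.png
t8.png
t9.png
top0.png
top1.png
```

View pics/t9.png

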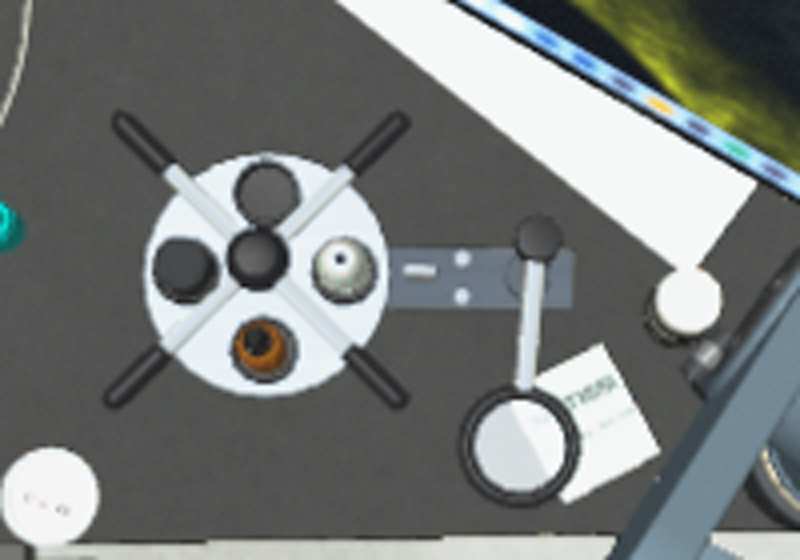

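```bash
python3 - <<'E'
from h import *
s,R=rel((.505,-.053),173.1)
for w in ([.440,-.105,.232],[.440,-.105,.118]): tool(R,np.array(w)-s["tcp_pos"])
d=grab("top");P=cloud(d)
s=(P[...,2]>.03)&(P[...,2]<.1)&(np.hypot(P[...,0]-.483,P[...,1]+.139)<.04);print("can",P[s].min(0),P[s].max(0))
E
```

```text
t 9.72 tcp [ 387.  -152.9  231.1] rad 105.2 tan 113.3 r 154.6 ang -139.8 xyaw 134.5 F [ 0.  -0.3  0.2] j [-0.65  0.25  1.93  0.    0.97 -1.42] zdown -1.0 w -0.0003
tool shift [-3.1 71.4 -0.9]
tool shift [ -3.3  71.4 113.1]
can [ 0.46650366 -0.15833627  0.0305446 ] [ 0.50165377 -0.12251472  0.07618878]
```

Emit:
arm_command:
  series:
    - [0,0,-0.168,0,0,0,0]
    - [0,0,-0.168,0,0,0,0]
    - [0,0,-0.168,0,0,0,0]
    - [0,0,-0.168,0,0,0,0]
    - [0,0,0,-20,27,0,0]
    - [0,0,0,-20,27,0,0]
    - [0,0,0,-20,27,0,0]
    - [0,0,0,0,0,0,0]

```text
time_s: 10.78
tcp_pos: [0.4574, -0.0786, 0.2314]
tcp_rot: [0.058, 0.998, 0.0, 0.0]
contact_force: [-0.0, 0.1, -0.2]
width: -0.0001
grasp_force: 0.0
```

```bash
python3 - <<'E'
from h import *
s,R=rel((.505,-.053),173.1); tool(R,np.array([.456,-.080,.124])-s["tcp_pos"])
E
```

```text
t 10.78 tcp [457.4 -78.6 231.4] rad 44.2 tan 31.1 r 54.1 ang -151.7 xyaw 173.3 F [-0.   0.1 -0.2] j [-0.41  0.31  1.82  0.    1.01 -1.87] zdown -1.0 w -0.0001
tool shift [  1.2  -1.6 107.4]
```

Emit:
arm_command:
  series:
    - [0,0,0,1,-1,40,0]
    - [0,0,0,0,0,40,0]
    - [0,0,0,0,0,27,0]
    - [0,0,0,0,6,0,0]
    - [0,0,0,0,6,0,0]
    - [0,0,0.1,2,4.4,0,0]
    - [0,0,0.1,2,4.4,0,0]
    - [0,0,0.1,2,4.4,0,0]
    - [0,0,0.1,2,4.4,0,0]
    - [0,0,0.1,2,4.4,0,0]
    - [0,0,0,0,0,0,0]

```text
time_s: 12.15
tcp_pos: [0.4555, -0.0459, 0.1257]
tcp_rot: [0.305, 0.952, -0.0, 0.001]
contact_force: [0.6, 0.1, 0.0]
width: -0.0005
grasp_force: 0.0
```

```bash
cat > mag.py <<'E'
from h import *
rel((.505,-.053),173.1)
d=grab("scene"); P=cloud(d); save(d,"m%d.png"%int(env.read_state()["time_s"]),(190,130,440,330),3)
R=np.hypot(P[...,0]-.507,P[...,1]+.050)
s=(R<.14)&(P[...,2]>.132)&(P[...,2]<.15)&(R>.08)
X=P[s]; print(len(X),(X.min(0)+X.max(0))/2,X.max(0)-X.min(0)); m=((X.min(0)+X.max(0))/2)
print("arm deg",np.degrees(np.arctan2(m[1]+.050,m[0]-.507)))
E
python3 mag.py
```

```text
t 12.15 tcp [455.5 -45.9 125.7] rad 50.0 tan -1.1 r 50.0 ang 171.8 xyaw 144.5 F [0.6 0.1 0. ] j [-0.35  0.49  1.95  0.    0.71 -1.3 ] zdown -1.0 w -0.0005
810 [ 0.5138735  -0.05561173  0.14112742] [0.25357559 0.17600581 0.01773653]
arm deg -39.229235216797505
```

View pics/m12.png

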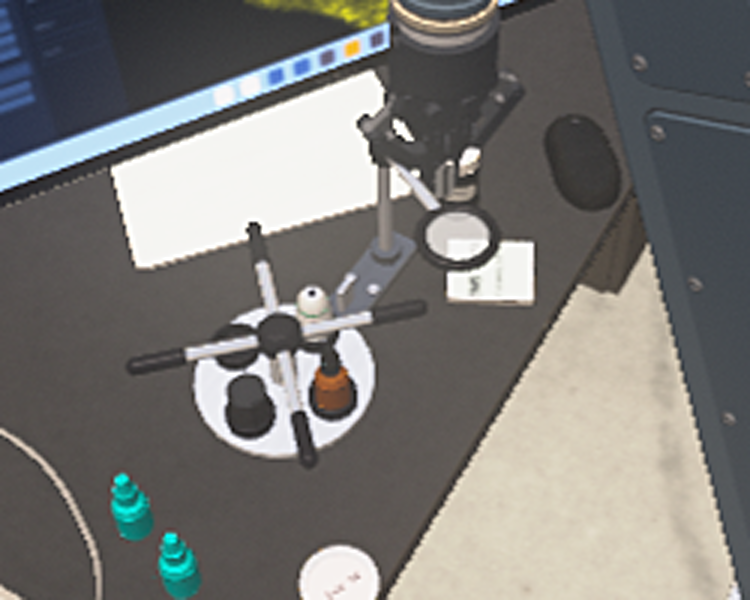

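Emit:
arm_command:
  series:
    - [0,0,0.1,1.8,4.6,0,0]
    - [0,0,0.1,1.8,4.6,0,0]
    - [0,0,0.1,1.8,4.6,0,0]
    - [0,0,0.1,1.8,4.6,0,0]
    - [0,0,0.1,1.8,4.6,0,0]
    - [0,0,0.1,1.8,4.6,0,0]
    - [0,0,0.1,1.8,4.6,0,0]
    - [0,0,0,0,0,0,0]

```text
time_s: 13.2
tcp_pos: [0.4726, -0.0171, 0.1247]
tcp_rot: [0.613, 0.79, 0.0, 0.0]
contact_force: [-0.5, 0.4, 0.3]
width: 0.0002
grasp_force: 0.2
```

```bash
sed -i 's/^s=(R<.14.*/s=(R<.14)\&(P[...,2]>.132)\&(P[...,2]<.15)\&(R>.08)\&(P[...,1]>-.0)\&(P[...,1]<.1)\&(P[...,0]<.56)/' mag.py; python3 mag.py
```

```text
t 13.2 tcp [472.6 -17.1 124.7] rad 36.5 tan -31.7 r 48.3 ang 132.1 xyaw 104.4 F [-0.5  0.4  0.3] j [-0.27  0.5   1.91 -0.    0.73 -0.52] zdown -1.0 w 0.0002
506 [0.46962756 0.04783886 0.14241551] [0.06142923 0.05909058 0.00964689]
arm deg 110.90583211519512
```

Emit:
arm_command:
  series:
    - [0,0,0.1,1.8,4.6,0,0]
    - [0,0,0.1,1.8,4.6,0,0]
    - [0,0,0.1,1.8,4.6,0,0]
    - [0,0,0.05,0.9,2.3,0,0]
    - [0,0,0,0,0,0,0]

```text
time_s: 13.88
tcp_pos: [0.4876, -0.0092, 0.1244]
tcp_rot: [0.741, 0.671, 0.0, 0.0]
contact_force: [-2.3, 0.4, 0.0]
width: -0.0004
grasp_force: 0.3
```

```bash
python3 mag.py
```

```text
t 13.88 tcp [487.6  -9.2 124.4] rad 22.5 tan -41.4 r 47.2 ang 111.6 xyaw 84.3 F [-2.3  0.4  0. ] j [-0.25  0.52  1.87  0.    0.75 -0.15] zdown -1.0 w -0.0004
494 [0.50615221 0.05637679 0.14183973] [0.06079699 0.05524649 0.01071252]
arm deg 90.45661751645704
```

Emit:
arm_command:
  series:
    - [0,0,0.02,0.3,1,0,0]
    - [0,0,0,0,0,0,0]

```text
time_s: 14.18
tcp_pos: [0.4886, -0.0089, 0.1244]
tcp_rot: [0.748, 0.663, -0.0, -0.0]
contact_force: [-0.8, 1.0, -0.5]
width: -0.0001
grasp_force: 0.5
```

Emit:
arm_command:
  series:
    - [0,0,0.02,0.3,1,0,0]
    - [0,0,0,0,0,0,0]

```text
time_s: 14.42
tcp_pos: [0.4898, -0.0088, 0.1243]
tcp_rot: [0.755, 0.655, 0.0, 0.0]
contact_force: [-1.1, -0.1, 0.2]
width: -0.0002
grasp_force: 0.5
```

```bash
python3 mag.py
```

```text
t 14.43 tcp [489.8  -8.8 124.3] rad 20.4 tan -42.1 r 46.8 ang 109.0 xyaw 81.9 F [-1.1 -0.1  0.2] j [-0.25  0.52  1.87  0.    0.75 -0.11] zdown -1.0 w -0.0002
496 [0.51212342 0.05683352 0.14309848] [0.06189484 0.05684491 0.01074729]
arm deg 87.25436871385668
```

Emit:
arm_command:
  series:
    - [0,0,0,0,1,0,0]
    - [0,0,0,0,0,0,0]

```text
time_s: 14.72
tcp_pos: [0.4901, -0.0088, 0.1242]
tcp_rot: [0.755, 0.656, -0.0, -0.001]
contact_force: [-3.0, 0.6, 1.4]
width: 0.0
grasp_force: 1.4
```

Emit:
arm_command:
  series:
    - [0,0,0,0,1,0,0]
    - [0,0,0,0,0,0,0]

```text
time_s: 14.98
tcp_pos: [0.4902, -0.0087, 0.1242]
tcp_rot: [0.755, 0.656, -0.001, -0.001]
contact_force: [-4.1, 1.1, 2.5]
width: -0.0001
grasp_force: 2.5
```

Emit:
arm_command:
  series:
    - [0,0,0,0,1,0,0]
    - [0,0,0,0,0,0,0]

```text
time_s: 15.22
tcp_pos: [0.4902, -0.0087, 0.1241]
tcp_rot: [0.755, 0.656, -0.002, -0.002]
contact_force: [-5.5, 0.7, 3.4]
width: -0.0001
grasp_force: 3.3
```

```bash
python3 mag.py
```

```text
t 15.22 tcp [490.2  -8.7 124.1] rad 20.0 tan -42.2 r 46.7 ang 108.5 xyaw 82.0 F [-5.5  0.7  3.4] j [-0.25  0.52  1.86 -0.    0.76 -0.1 ] zdown -1.0 w -0.0001
491 [0.51197139 0.05607431 0.14224885] [0.06013307 0.05635525 0.00999611]
arm deg 87.3166821094686
```

The force now rises with no further motion, so the arm is at its stop. I'll back off and rise clear.

Emit:
arm_command:
  series:
    - [0,0,0,0,-4,0,0]
    - [0,0,0,0,-10,0,0]
    - [0,0,0,0,-20,0,0]
    - [0,0,0,0,-20,-20,0]
    - [0,0,0,0,0,-50,0]
    - [0,0,0,0,0,-50,0]
    - [0,0,0,-50,-20,0,0]
    - [0,0,0,-50,-20,0,0]
    - [0,0,0,-50,-20,0,0]
    - [0,0,0,0,0,0,0]

```text
time_s: 16.52
tcp_pos: [0.358, -0.1449, 0.2447]
tcp_rot: [0.757, 0.653, -0.0, 0.001]
contact_force: [-0.5, -0.7, 0.1]
width: -0.0005
grasp_force: 0.0
```

```bash
python3 mag.py; python3 look.py; ls pics
```

```text
t 16.52 tcp [ 358.  -144.9  244.7] rad 134.9 tan 108.9 r 173.3 ang -148.0 xyaw 81.5 F [-0.5 -0.7  0.1] j [-0.68  0.18  1.98 -0.    0.98 -0.53] zdown -1.0 w -0.0005
493 [0.51194321 0.05667681 0.14232915] [0.06127352 0.05637081 0.01056793]
arm deg 87.34691477770991
t 16.57 tcp [ 358.5 -143.2  244.6] rad -25.9 tan 283.9 r 285.1 ang -122.6 xyaw 81.6 F [-0.3 -0.6  0. ] j [-0.67  0.18  1.98  0.    0.98 -0.53] zdown -1.0 w 0.0
top [0.5114 0.0937] 43.66 [(np.float64(43.7), 110, np.float64(-0.1)), (np.float64(133.7), 117, np.float64(0.0)), (np.float64(-136.3), 124, np.float64(-0.1)), (np.float64(-46.3), 120, np.float64(0.0))]
scene [0.5127 0.1006] 43.73 [(np.float64(43.7), 118, np.float64(-0.1)), (np.float64(133.7), 112, np.float64(0.2)), (np.float64(-136.3), 109, np.float64(-0.1)), (np.float64(-46.3), 83, np.float64(0.2))]
crop0.png
m12.png
m13.png
m14.png
m15.png
m16.png
s2.png
scene0.png
t16.png
t8.png
t9.png
top0.png
top1.png
```

View pics/t16.png

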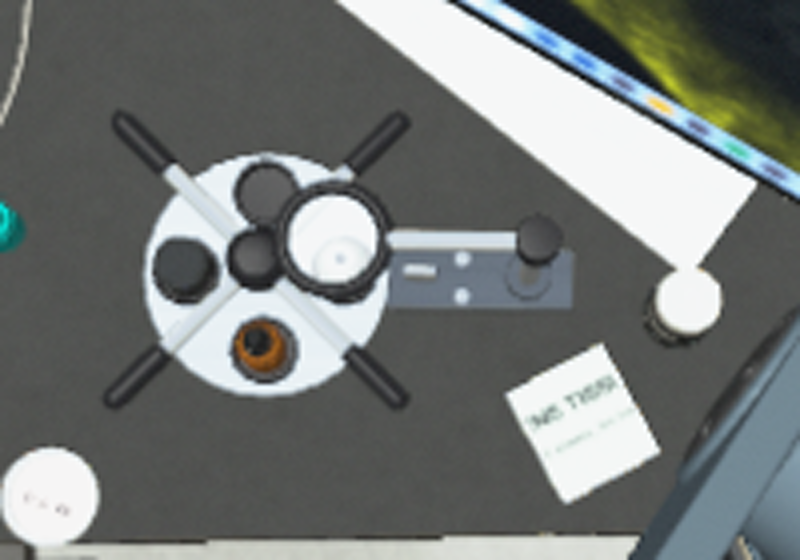

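The lens, at crop (333,240), is over the objective, seen through it at (340,260), with the offset due to parallax. The arm lies along the bar, the other things are where they were, and the robot is clear.

```bash
python3 -c "
from station import env
print(env.finish_job())"
```

```text
the job is handed in; nothing more can be done
None
```

The job is handed in: the objective stands in line with the pointer (within about 1° by the camera measurements), the magnifier was then pushed to its stop over it, and the robot is clear after about 17 s of the 72 s allowed; no verdict was returned.

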